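# Brass blank from the tilt-out bin

### The job

On the goldsmith's bench, swing the wide tilt-out bin forward out of its housing so that the brass blank rolls to its mouth, then take the blank out and lay it on its side in the low rectangular wooden tray. Leave the bin swung out, keep the narrow bin shut, and set the blank down rather than dropping it.

Things in the scene. Friction and masses are not known exactly. Their poses are not given: they have to be found in the camera images.
- wide_bin (a joint): hinge of the wide tilt-out bin: a sheet-aluminium bin 170 mm wide, walls 4 mm, in a pale wooden housing 194 mm wide, 118 mm high. 0 = shut (floor level); grows as its top swings forward, to a stop at 0.8 rad. The hinge is stiff: the bin stays where it is left; swinging it takes about 10 N, e.g. with closed fingers put down behind the top of its front wall.
- wide_hinge (a point): middle of the wide bin's hinge line (the foot of its front wall), 20 mm above the bench; turns with the housing only. -x points forward, y along the hinge, z up. From here, bin shut: front wall x 0 to 4, top lip z 74 mm; floor top z 4, back to x 100; back wall 20 high. The housing's clear cover (top z 98) starts at x 50, so the mouth is open from above at x 4 to 50; tall sides only behind x 50.
- blank_center (a point): centre of the brass blank, a plain cylinder 32 mm in diameter and 50 mm long, 0.2 kg, its axis along this point's y. It lies in the wide bin, axis roughly along the hinge, at the back under the cover while the bin is shut; as the bin swings out it rolls into the corner of floor and front wall.
- tray_in (a point): centre of the inner floor of the low rectangular dark wooden tray, fixed to the bench left or right of the bins (a round white bowl is on the other side). Outside 160 mm along its x, 110 mm along its y, 26 mm high; walls and floor 5 mm thick. z is up.
- narrow_bin (a joint): hinge of the narrow tilt-out bin (100 mm wide, housing 124 mm wide), a bystander, shut or a little ajar at the start; 0 = shut, grows as it swings forward, to 0.8 rad.
Mind the look-alikes: they are no part of the job. Leave any black or red look-alike of the part that bears narrow_bin alone.

How it is judged:
By the outcome, as a careful person would: the job done as asked, in the order asked, and still so for the second after the job is handed in, with the robot touching nothing.
It also fails if it takes over 56 s, if anything falls off the work surface, if the arm or the gripper's body presses on something with over 40 N, if the wrist force passes 120 N, or if a joint passes its speed limit or range.

### The arm

A 6-joint arm with a two-finger parallel gripper is mounted at the origin on the work surface. World frame = base frame: x ahead of the robot, y to its left, z up, the work surface at z = 0. Lengths are in mm, angles in rad, forces in N, time in s.
With the tool pointing down it reaches from about 400 to 925 mm from the base axis. Payload 12.5 kg.
Tool frame: the origin (TCP) lies midway between the tips of the shut fingers; the grasp point (between the pads) lies 19 mm behind it; z points along the fingers, y is the line along which they close (so a half turn about z gives the same grasp; the last joint's range is limited). The gripper opens to 95 mm and grips with 3 to 60 N. Pads are 20 mm wide; open, the fingers measure 119 mm over their backs; the gripper's body (75 mm by 180 mm) begins 59 mm behind the grasp point.
Start: joints at [-1.327, 0.491, 1.559, -0, 1.092, -0.106], TCP at [214.217, -587.161, 214.661] pointing down, gripper open.
Joint ranges: [-3.1, 3.1], [-0.84, 2.19], [0.05, 2.79], [-1.13, 4.28], [0.06, 2.93], [-2.69, 2.69]. Speed limits (rad/s): [2.22, 2.22, 2.79, 3.14, 3.14, 3.14].

### API

Orientations are given as [roll, pitch, yaw] about the fixed x, y, z axes, in that order (R = Rz(yaw) Ry(pitch) Rx(roll)).
In Python, from cell import state, read_camera, camera_info, env gives the robot as it stands.
- The arm moves only by the tool move_arm, never from a script. Its argument "commands" is a list of rows, each a list of 3 entries, a list of its own where there are three numbers: the shift along the world's x, y, z in cm, then the turn, a rotation vector about the world's x, y, z in degrees, then the opening, from 0 (shut) to 1 (fully open). A call has 1 to 10 rows; each row shifts and turns the commanded pose from where the row before left it; what a row does not reach is not made up. A row lasts 1/10 s, in which the tool goes at most 50 mm and 8.59 degrees, less where a joint would pass 70% of its speed; a pose out of reach is approached as far as the arm can. A call with a gripper value outside its range is refused whole. The fingers move at their own pace and stop on an object; the grip force is fixed at half the most. Time passes only in rows, so rows that do not move let the fingers close. It gives the time, the measured TCP pose, the force, the opening and the grip force at its end, in the units of the state.
- state(): the state, without advancing time (a new reading comes with each control period).
- read_camera(name): name is "side" or "top"; returns the picture (400x640x3 uint8, blue, green, red); there is no depth.
- camera_info(name): a dict with "K" (3x3 intrinsics, pixels), "cam_to_world" (4x4, takes a point from camera to world coordinates). Camera axes: x right, y down, z forward; pixel columns grow to the right and rows downward; lengths in mm; the calibration is good to about 2 mm. A picture is of the moment at which its call begins. camera_info takes no time and is no camera call.
- env.job_done(): hands the job in; it is judged then, once.
The state is a dict: "t": time; "joints": joint angles; "qvel": joint speeds; "tau": joint torques, N m; "eef_pos": TCP position; "tcp_rot": TCP orientation; "ft_force": force on the tool from outside, world axes, zero at the start; "moment": the same for the moment, N m; "opening": opening from 0.0 (shut) to 1.0 (fully open); "grip_force": force on a finger pad.
Only numpy, scipy, OpenCV 4.12 (cv2) and the standard library are available. Lean on these libraries where they do the work, as an engineer would, in place of code of your own. Each camera call takes 0.05 s, during which the arm holds its last target. There are 200 camera calls.

## Working session

There is one attempt and no reset: what is moved stays moved. The work goes in short steps, Python scripts to look and compute and a tool call to move; the robot and the scene stay as the last step left them, time stands still between calls to the robot, and variables do not carry over. Pictures are saved under pics/ and viewed, at most 10 in all, crops included, and the job is handed in when it is done.

Besides the shell and the picture viewer there is one more tool, called after "Request:" in YAML: its name, and indented under it one key for each argument. move_arm: Moves the arm, as the interface text tells. Its arguments: {"type":"object","properties":{"commands":{"type":"array"}},"required":["commands"]}

```bash
mkdir -p pics; ls; python3 - <<'E'
from cell import *
import cv2
for n in("top","side"):
    cv2.imwrite(f"pics/{n}0.png",read_camera(n)); i=camera_info(n); print(n,i["K"],i["cam_to_world"])
print(state())
E
```

```text
pics
top [[456.59658783   0.         322.87372463]
 [  0.         456.59658783 206.93751874]
 [  0.           0.           1.        ]] [[ 8.92954729e-03 -9.89675847e-01  1.43045382e-01  2.63493644e+02]
 [-9.99959711e-01 -8.70666093e-03  2.18403068e-03 -8.04966596e+01]
 [-9.16034767e-04 -1.43059122e-01 -9.89713721e-01  1.50690586e+03]
 [ 0.00000000e+00  0.00000000e+00  0.00000000e+00  1.00000000e+00]]
side [[520.900224     0.         320.63137249]
 [  0.         520.900224   197.20058581]
 [  0.           0.           1.        ]] [[-9.59837584e-01 -1.41573941e-01  2.42216086e-01  1.10558923e+02]
 [-2.80401701e-01  5.12738219e-01 -8.11464358e-01  1.08649716e+03]
 [-9.31123690e-03 -8.46791791e-01 -5.31842987e-01  8.31302067e+02]
 [ 0.00000000e+00  0.00000000e+00  0.00000000e+00  1.00000000e+00]]
{'t': 0.1, 'joints': array([-1.32660264e+00,  4.91487829e-01,  1.55940768e+00, -2.63870819e-05,
        1.09165691e+00, -1.05584853e-01]), 'qvel': array([ 1.23201930e-03, -8.75714514e-04,  3.73179858e-05,  1.19866780e-03,
        7.70080770e-04, -2.45449019e-04]), 'tau': array([ 2.19583206e-03, -6.13621902e+01, -2.58605164e+01,  6.93593966e-02,
        4.69592772e-02, -6.35574452e-05]), 'eef_pos': array([ 214.15341435, -586.93818723,  214.12068609]), 'tcp_rot': array([-3.14063577e+00, -7.78748425e-05,  3.49790682e-01]), 'ft_force': array([-0.8370584 , -1.02136232, -0.16501466]), 'moment': array([-0.01529997,  0.00979934, -0.00531439]), 'grip_force': 0.0, 'opening': 0.9998048660695035}
```

View pics/top0.png

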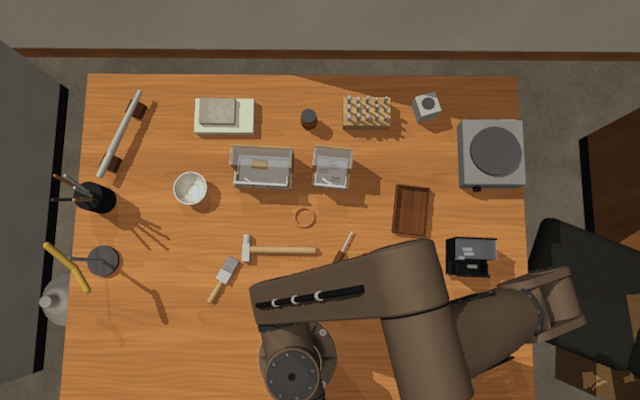

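View pics/side0.png

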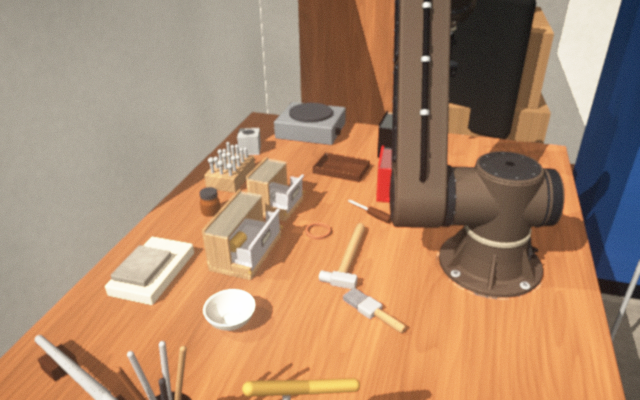

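The top view shows the wide housing at about (262,167), with the brass blank at (259,164) inside it. The narrow bin is at (331,167), the dark tray at (411,210) and the bowl at (190,188). The black look-alike at (470,255) and the red one in the side view at (385,175) stay untouched. I'll enlarge both views to confirm.

```bash
python3 - <<'E'
import cv2,numpy as np
t=cv2.imread("pics/top0.png");s=cv2.imread("pics/side0.png")
a=cv2.resize(t[135:245,220:440],(800,400),interpolation=cv2.INTER_CUBIC)
cv2.imwrite("pics/c1.png",a)
b=cv2.resize(s[150:280,190:380],None,fx=4.2,fy=4.2,interpolation=cv2.INTER_CUBIC)
cv2.imwrite("pics/c2.png",b)
E
```

```text
(no output)
```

View pics/c1.png

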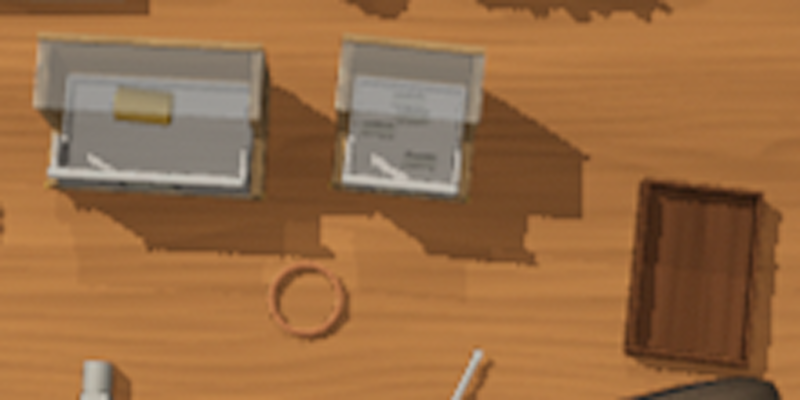

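View pics/c2.png

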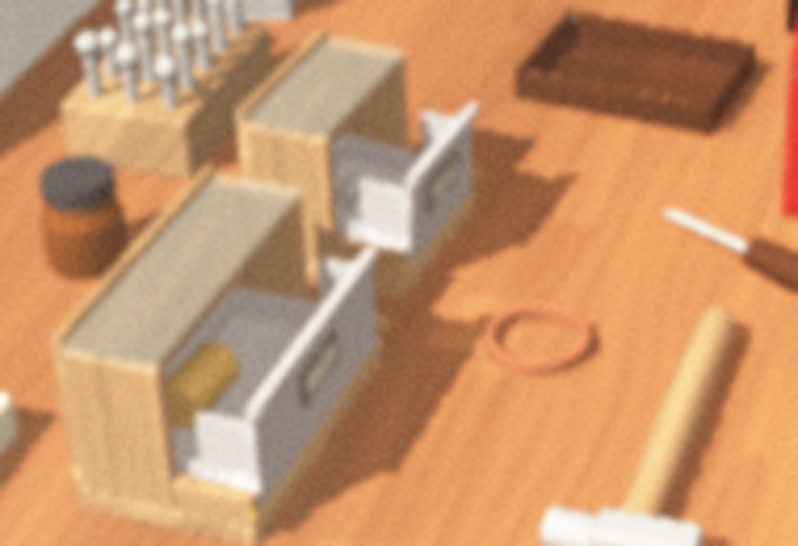

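The crops confirm the wide bin on the left, with the brass blank at its back under the cover. The narrow bin is to its right, and the brown tray is further right at crop (695,273). Next I'll measure the positions.

```bash
cat > h.py <<'E'
import numpy as np
from cell import *
def ray(n,u,v):
    i=camera_info(n);T=np.array(i["cam_to_world"]);d=T[:3,:3]@np.linalg.solve(np.array(i["K"]),[u,v,1]);return T[:3,3],d
def at(n,u,v,z):
    o,d=ray(n,u,v);return o+d*(z-o[2])/d[2]
def proj(n,p):
    i=camera_info(n);q=np.array(i["K"])@(np.linalg.inv(np.array(i["cam_to_world"]))@np.r_[p,1])[:3];return q[:2]/q[2]
E
python3 - <<'E'
from h import *
np.set_printoptions(precision=1,suppress=True)
c=lambda u,v:(220+u/3.636-.36,135+v/3.636-.36)
s=lambda u,v:(190+u/4.2-.38,150+v/4.2-.38)
for k,(p,z) in dict(coverFL=((35,107),118),coverFR=((264,122),118),coverBL=((40,37),118),coverBR=((267,47),118),
 lipL=((51,174),94),lipR=((246,183),94),nlipL=((343,183),94),nlipR=((462,191),94),ncovFL=((335,111),118),ncovFR=((481,121),118),
 t1=((643,180),26),t2=((764,193),26),t3=((749,367),26),t4=((627,354),26),bl=((115,104),40),br=((172,107),40),bl2=((115,88),56)).items():
    print(k,at("top",*c(*p),z))
print('side')
for k,(p,z) in dict(covFL=((165,362),118),covBL=((58,350),118),covFR=((303,192),118),lipL=((258,415),94),lipR=((376,250),94),footL=((262,492),20),nlipL=((411,178),94),nlipR=((478,104),94),ncovFL=((328,132),118),ncovFR=((404,55),118),
 t1=((570,12),26),t2=((752,45),26),t3=((710,122),26),t4=((520,68),26),floorL=((255,540),0)).items():
    print(k,at("side",*s(*p),z))
E
```

```text
coverFL [596.6 215.5 118. ]
coverFR [585.2  19.  118. ]
coverBL [658.5 213.5 118. ]
coverBR [651.3  17.6 118. ]
lipL [543.1 204.4  94. ]
lipR [536.6  35.3  94. ]
nlipL [537.3 -48.7  94. ]
nlipR [ 531.2 -151.8   94. ]
ncovFL [595.4 -41.7 118. ]
ncovFR [ 587.7 -166.7  118. ]
t1 [ 555.7 -319.5   26. ]
t2 [ 544.6 -429.    26. ]
t3 [ 386.5 -411.7   26. ]
t4 [ 397.2 -302.9   26. ]
bl [618.8 159.8  40. ]
br [616.4 108.1  40. ]
bl2 [629.6 157.6  56. ]
side
covFL [592.6 215.5 118. ]
covBL [654.7 221.1 118. ]
covFR [585.2  30.1 118. ]
lipL [538.7 217.4  94. ]
lipR [533.   45.4  94. ]
footL [551.4 196.6  20. ]
nlipL [540.3 -40.   94. ]
nlipR [ 528.3 -143.2   94. ]
ncovFL [597.  -42.7 118. ]
ncovFR [ 584.6 -154.5  118. ]
t1 [ 541.4 -418.1   26. ]
t2 [ 389.4 -401.6   26. ]
t3 [ 394.5 -276.3   26. ]
t4 [ 552.9 -318.2   26. ]
floorL [549.6 215.5   0. ]
```

Request:
move_arm:
  commands:
    - [[0,0,4],[0,0,0],0]
    - [[0,0,4],[0,0,0],0]
    - [[2.1,4.2,0],[0,0,-5.65],0]
    - [[2.1,4.2,0],[0,0,-5.65],0]
    - [[2.1,4.2,0],[0,0,-5.65],0]
    - [[2.1,4.2,0],[0,0,-5.65],0]
    - [[2.1,4.2,0],[0,0,0],0]
    - [[2.1,4.2,0],[0,0,0],0]
    - [[2.1,4.2,0],[0,0,0],0]
    - [[2.1,4.2,0],[0,0,0],0]

```text
t: 1.1
eef_pos: [382.6, -249.3, 294.6]
tcp_rot: [-3.142, 0.0, -0.045]
ft_force: [1.2, -0.1, -0.0]
opening: 0.213
grip_force: 0.0
```

Request:
move_arm:
  commands:
    - [[2.1,4.2,0],[0,0,0],0]
    - [[2.1,4.2,0],[0,0,0],0]
    - [[2.1,4.2,0],[0,0,0],0]
    - [[2.1,4.2,0],[0,0,0],0]
    - [[2.1,4.2,0],[0,0,0],0]
    - [[2.1,4.2,0],[0,0,0],0]
    - [[2.1,4.2,0],[0,0,0],0]
    - [[0,0,0],[0,0,0],0]
    - [[0,0,0],[0,0,0],0]

```text
t: 2.0
eef_pos: [529.0, 43.6, 294.1]
tcp_rot: [3.141, 0.001, -0.042]
ft_force: [0.6, -1.0, -1.0]
opening: 0.0
grip_force: 0.0
```

Request:
move_arm:
  commands:
    - [[1.6,3.0,0],[0,0,0],0]
    - [[1.6,3.0,0],[0,0,0],0]
    - [[0,0,-4],[0,0,0],0]
    - [[0,0,-4],[0,0,0],0]
    - [[0,0,-4],[0,0,0],0]
    - [[0,0,-4],[0,0,0],0]
    - [[0,0,-2],[0,0,0],0]
    - [[0,0,-1],[0,0,0],0]
    - [[0,0,0],[0,0,0],0]

```text
t: 2.9
eef_pos: [560.8, 101.8, 104.0]
tcp_rot: [3.141, 0.002, -0.046]
ft_force: [-0.3, 0.8, 0.3]
opening: 0.005
grip_force: 0.0
```

Request:
move_arm:
  commands:
    - [[0,0,-1],[0,0,0],0]
    - [[0,0,-1],[0,0,0],0]
    - [[0,0,-1],[0,0,0],0]
    - [[0,0,-0.6],[0,0,0],0]
    - [[0,0,0],[0,0,0],0]

```text
t: 3.4
eef_pos: [560.8, 102.8, 67.8]
tcp_rot: [3.141, 0.001, -0.045]
ft_force: [-0.5, -0.1, 0.7]
opening: 0.006
grip_force: 0.0
```

```bash
python3 - <<'E'
from h import *
import cv2
a=read_camera("top")[120:220,200:360];b=read_camera("side")[140:290,180:340]
r=lambda i:cv2.resize(i,(0,0),fx=400/i.shape[0]*.6,fy=400/i.shape[0]*.6,interpolation=2)
a=cv2.resize(a,(448,280),interpolation=2);b=cv2.resize(b,(299,280),interpolation=2)
cv2.imwrite("pics/p5.png",np.hstack([a,b]));print(state()["ft_force"],state()["eef_pos"])
E
```

```text
[-0.02905017 -0.59398986  0.2283098 ] [561.26802435 102.90168011  68.6380784 ]
```

View pics/p5.png

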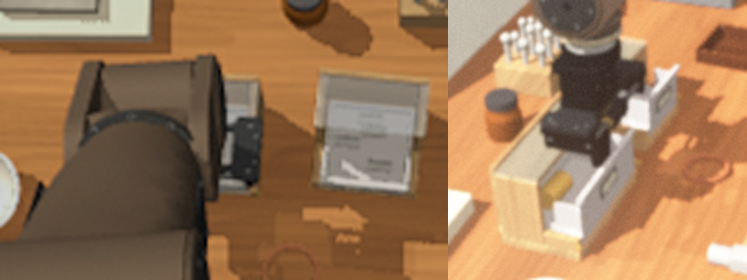

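The side view shows the closed fingers inside the mouth behind the front wall, clear of the blank, and the force reads zero. Now I'll swing the bin out.

Request:
move_arm:
  commands:
    - [[-0.4,0.02,0],[0,0,0],0]
    - [[-0.3,0.01,0],[0,0,0],0]
    - [[-0.3,0.01,0],[0,0,0],0]
    - [[-0.3,0.01,0],[0,0,0],0]
    - [[-0.3,0.01,0],[0,0,0],0]
    - [[-0.3,0.01,0],[0,0,0],0]
    - [[-0.3,0.01,0],[0,0,0],0]
    - [[-0.3,0.01,0],[0,0,0],0]

```text
t: 4.3
eef_pos: [537.5, 103.8, 69.4]
tcp_rot: [-3.141, -0.004, -0.045]
ft_force: [5.4, -0.3, -1.6]
opening: 0.002
grip_force: 2.4
```

Request:
move_arm:
  commands:
    - [[-0.3,0.01,0],[0,0,0],0]
    - [[-0.3,0.01,0],[0,0,0],0]
    - [[-0.3,0.01,0],[0,0,0],0]
    - [[-0.3,0.01,0],[0,0,0],0]
    - [[-0.3,0.01,0],[0,0,0],0]
    - [[-0.3,0.01,0],[0,0,0],0]
    - [[-0.3,0.01,0],[0,0,0],0]
    - [[0,0,0],[0,0,0],0]

```text
t: 5.1
eef_pos: [515.1, 104.5, 69.0]
tcp_rot: [-3.142, -0.001, -0.045]
ft_force: [3.6, 0.1, 1.6]
opening: 0.006
grip_force: 1.6
```

Request:
move_arm:
  commands:
    - [[-0.2,0.01,0],[0,0,0],0]
    - [[-0.2,0.01,0],[0,0,0],0]
    - [[-0.1,0,0],[0,0,0],0]
    - [[0,0,0],[0,0,0],0]

```text
t: 5.5
eef_pos: [510.0, 104.7, 68.7]
tcp_rot: [3.141, 0.0, -0.045]
ft_force: [2.5, -0.1, 2.7]
opening: 0.006
grip_force: 1.6
```

Request:
move_arm:
  commands:
    - [[0,0,1],[0,0,0],0]
    - [[0,0,3],[0,0,0],0]
    - [[0,0,4],[0,0,0],0.3]
    - [[0,0,4],[0,0,0],0.7]
    - [[0,0,4],[0,0,0],0.74]
    - [[0,-4.5,2],[0,0,0],0.74]
    - [[0,-4.5,0],[0,0,0],0.74]
    - [[0,-4.5,0],[0,0,0],0.74]
    - [[0,-4.5,0],[0,0,0],0.74]
    - [[0,-4.5,0],[0,0,0],0.74]

```text
t: 6.5
eef_pos: [509.0, -121.7, 249.1]
tcp_rot: [-3.141, 0.002, -0.044]
ft_force: [1.2, -0.4, 1.2]
opening: 0.621
grip_force: 0.0
```

```bash
python3 - <<'E'
from h import *
import cv2
a=read_camera("top")[135:205,215:365];b=read_camera("side")[180:290,190:310]
cv2.imwrite("pics/rawt6.png",a);cv2.imwrite("pics/raws6.png",b)
a=cv2.resize(a,None,fx=4,fy=4,interpolation=2);b=cv2.resize(b,None,fx=2.5,fy=2.5,interpolation=2)
c=np.zeros((580,600,3),np.uint8);c[:280]=a;c[300:575,:300]=b
cv2.imwrite("pics/p6.png",c);print(state()["eef_pos"])
E
```

```text
[ 509.28102841 -124.24952025  248.78975226]
```

View pics/p6.png

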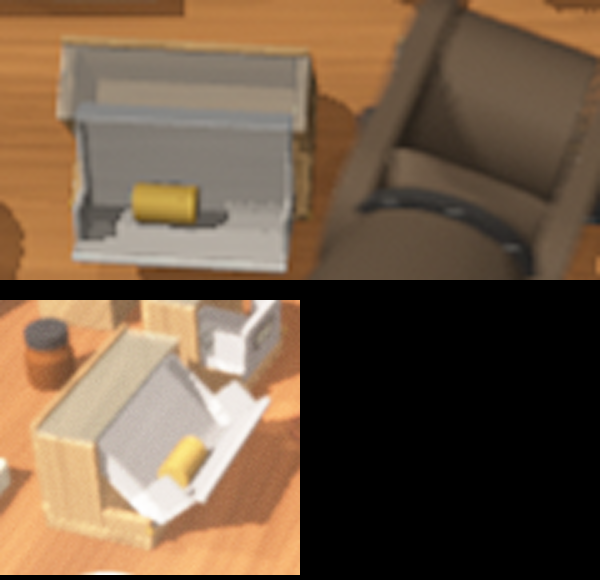

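The bin is swung out, and the blank lies in the V with its axis along the hinge, at crop (165,203), which is top image (256,185). I'll measure it by colour.

```bash
python3 - <<'E'
from h import *
import cv2
for n,f,o in(("top","rawt6",(215,135)),("side","raws6",(190,180))):
    i=cv2.imread(f"pics/{f}.png");h=cv2.cvtColor(i,cv2.COLOR_BGR2HSV)
    m=cv2.inRange(h,(20,130,90),(32,255,255));k,l,s,c=cv2.connectedComponentsWithStats(m)
    j=1+s[1:,4].argmax();r=cv2.minAreaRect(np.argwhere(l==j)[:,::-1].astype(np.float32));print(s[j],c[j]+o,r)
    print(at(n,*(c[j]+o),48),at(n,*(np.array(r[0])+o),48), proj(n,[540,134,48]))
E
```

```text
[ 33  46  16  10 136] [255.77205882 185.45588235] ((40.63077163696289, 50.4538459777832), (15.504340171813965, 8.6824312210083), 7.125016689300537)
[542.99163348 141.48749572  48.        ] [542.99434582 141.94705857  48.        ] [258.047529   186.38052016]
[68 57 12 16 47] [263.57446809 245.06382979] ((73.28048706054688, 63.47560501098633), (6.6350884437561035, 15.714682579040527), 24.77513885498047)
[540.85559879 142.31342529  48.        ] [543.9505363  136.46677326  48.        ] [265.13232748 243.15411834]
```

Request:
move_arm:
  commands:
    - [[0.55,4.42,0],[0,0,0],0.74]
    - [[0.55,4.42,0],[0,0,0],0.74]
    - [[0.55,4.42,0],[0,0,0],0.74]
    - [[0.55,4.42,0],[0,0,0],0.74]
    - [[0.54,4.42,0],[0,0,0],0.74]
    - [[0.54,4.42,0],[0,0,0],0.74]
    - [[0,0,-4],[0,0,0],0.74]
    - [[0,0,-4],[0,0,0],0.74]
    - [[0,0,-4],[0,0,0],0.74]
    - [[0,0,0],[0,0,0],0.74]

```text
t: 7.6
eef_pos: [539.8, 145.0, 124.9]
tcp_rot: [3.14, 0.009, -0.044]
ft_force: [-0.2, -0.6, 0.1]
opening: 0.743
grip_force: 0.0
```

Request:
move_arm:
  commands:
    - [[0,0,-3],[0,0,0],0.74]
    - [[0,0,-2],[0,0,0],0.74]
    - [[0,0,-1],[0,0,0],0.74]
    - [[0,0,0],[0,0,0],0.74]
    - [[0,0,0],[0,0,0],0.74]

```text
t: 8.1
eef_pos: [543.6, 145.0, 70.1]
tcp_rot: [-3.141, -0.001, -0.045]
ft_force: [-0.3, -0.6, -0.1]
opening: 0.741
grip_force: 0.0
```

Request:
move_arm:
  commands:
    - [[-0.1,-0.3,0],[0,0,0],0.74]
    - [[0,0,-1],[0,0,0],0.74]
    - [[0,0,-1],[0,0,0],0.74]
    - [[0,0,-0.5],[0,0,0],0.74]
    - [[0,0,-0.4],[0,0,0],0.74]
    - [[0,0,0],[0,0,0],0.74]

```text
t: 8.7
eef_pos: [542.3, 141.8, 39.2]
tcp_rot: [3.141, -0.0, -0.045]
ft_force: [1.5, 0.0, 0.2]
opening: 0.739
grip_force: 0.6
```

```bash
python3 - <<'E'
from h import *
import cv2
cv2.imwrite("pics/p7.png",cv2.resize(read_camera("side")[180:280,200:330],None,fx=5,fy=5,interpolation=2));print(state()["ft_force"],state()["eef_pos"])
E
```

```text
[ 1.74096416 -0.29819086 -0.31172928] [542.31902756 141.83045937  39.42006439]
```

View pics/p7.png

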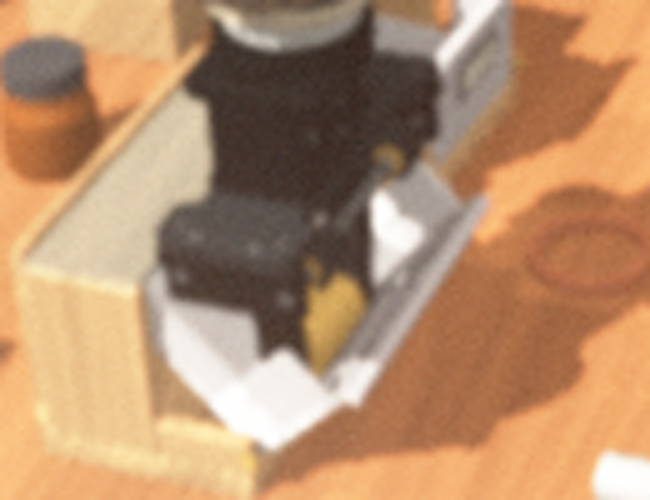

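The fingers straddle the blank's ends, grazing the bin wall at under 2 N. I'll raise slightly and close.

Request:
move_arm:
  commands:
    - [[0.05,0,0.2],[0,0,0],0.74]
    - [[0,0,0],[0,0,0],0.3]
    - [[0,0,0],[0,0,0],0.3]
    - [[0,0,0],[0,0,0],0.3]
    - [[0,0,0],[0,0,0],0.3]
    - [[0,0,0],[0,0,0],0.3]

```text
t: 9.35
eef_pos: [542.4, 141.8, 41.7]
tcp_rot: [3.141, 0.0, -0.045]
ft_force: [-0.5, 0.1, 0.8]
opening: 0.524
grip_force: 30.0
```

Request:
move_arm:
  commands:
    - [[0,0,0.5],[0,0,0],0.3]
    - [[0,0,1],[0,0,0],0.3]
    - [[0,0,2],[0,0,0],0.3]
    - [[0,0,3],[0,0,0],0.3]
    - [[0,0,4],[0,0,0],0.3]
    - [[0,0,4],[0,0,0],0.3]
    - [[0,0,3],[0,0,0],0.3]
    - [[0,-1.5,0.5],[0,0,0],0.3]
    - [[0,-3,0],[0,0,0],0.3]
    - [[0,-3,0],[0,0,0],0.3]

```text
t: 10.35
eef_pos: [541.8, 65.7, 221.4]
tcp_rot: [3.141, 0.001, -0.043]
ft_force: [0.1, -0.8, -3.0]
opening: 0.525
grip_force: 30.0
```

Request:
move_arm:
  commands:
    - [[0,-3,0],[0,0,0],0.3]
    - [[0,-3,0],[0,0,0],0.3]
    - [[0,-3,0],[0,0,0],0.3]
    - [[0,-3,0],[0,0,0],0.3]
    - [[0,-3,0],[0,0,0],0.3]
    - [[0,-3,0],[0,0,0],0.3]
    - [[0,-2,0],[0,0,0],0.3]
    - [[0,-1,0],[0,0,0],0.3]
    - [[0,0,0],[0,0,0],0.3]

```text
t: 11.25
eef_pos: [542.0, -144.2, 221.1]
tcp_rot: [-3.141, 0.001, -0.046]
ft_force: [-0.8, 0.4, -2.4]
opening: 0.524
grip_force: 30.0
```

```bash
python3 - <<'E'
from h import *
import cv2
a=read_camera("top")[120:300,220:520];b=read_camera("side")[100:280,190:430]
c=np.vstack([cv2.resize(a,(480,288),interpolation=2),cv2.resize(b,(480,300)[::1],interpolation=2)[:300]])
cv2.imwrite("pics/p8.png",c);print(state()["ft_force"],state()["eef_pos"])
E
```

```text
[-0.36853625  1.44649085 -2.57169488] [ 542.18064799 -142.68860642  221.34023939]
```

View pics/p8.png

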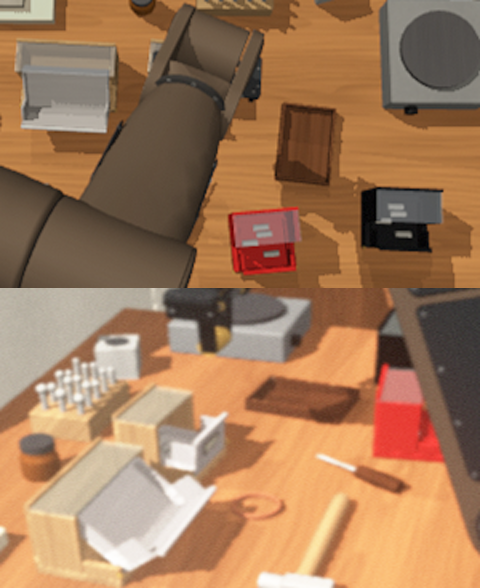

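The bin is still out, the narrow bin is unchanged, and the blank is held at the fingertips. The red look-alike is in front of the tray and clear of the path. Next I'll carry the blank over the tray and lower it.

Request:
move_arm:
  commands:
    - [[-0.9,-2.8,0],[0,0,-1.7],0.3]
    - [[-0.9,-2.8,0],[0,0,-1.7],0.3]
    - [[-0.9,-2.8,0],[0,0,0],0.3]
    - [[-0.9,-2.8,0],[0,0,0],0.3]
    - [[-0.9,-2.8,0],[0,0,0],0.3]
    - [[-0.9,-2.8,0],[0,0,0],0.3]
    - [[-0.9,-2.8,0],[0,0,0],0.3]
    - [[-0.8,-2.6,0],[0,0,0],0.3]
    - [[0,0,0],[0,0,0],0.3]
    - [[0,0,0],[0,0,0],0.3]

```text
t: 12.35
eef_pos: [471.7, -364.3, 221.4]
tcp_rot: [-3.141, 0.0, -0.104]
ft_force: [0.9, 0.4, -2.0]
opening: 0.527
grip_force: 30.0
```

Request:
move_arm:
  commands:
    - [[0,0,-3],[0,0,0],0.3]
    - [[0,0,-4],[0,0,0],0.3]
    - [[0,0,-4],[0,0,0],0.3]
    - [[0,0,-3],[0,0,0],0.3]
    - [[0,0,-2],[0,0,0],0.3]
    - [[0,0,-1],[0,0,0],0.3]
    - [[0,0,-1],[0,0,0],0.3]
    - [[0,0,0],[0,0,0],0.3]
    - [[0,0,0],[0,0,0],0.3]

```text
t: 13.25
eef_pos: [471.9, -365.2, 42.4]
tcp_rot: [3.141, -0.001, -0.104]
ft_force: [0.4, 0.3, -1.9]
opening: 0.526
grip_force: 30.0
```

Request:
move_arm:
  commands:
    - [[0,0,-1],[0,0,0],0.3]
    - [[0,0,-0.7],[0,0,0],0.3]
    - [[0,0,-0.5],[0,0,0],0.3]
    - [[0,0,-0.2],[0,0,0],0.3]
    - [[0,0,0],[0,0,0],0.3]
    - [[0,0,0],[0,0,0],0.3]

```text
t: 13.85
eef_pos: [471.6, -365.2, 17.7]
tcp_rot: [3.141, -0.0, -0.104]
ft_force: [-0.4, 1.1, -2.0]
opening: 0.524
grip_force: 30.0
```

Request:
move_arm:
  commands:
    - [[0,0,-0.1],[0,0,0],0.3]
    - [[0,0,-0.1],[0,0,0],0.3]
    - [[0,0,0],[0,0,0],0.3]
    - [[0,0,0],[0,0,0],0.3]

```text
t: 14.25
eef_pos: [471.5, -365.1, 15.7]
tcp_rot: [3.141, 0.0, -0.104]
ft_force: [0.3, 0.2, -1.9]
opening: 0.527
grip_force: 30.0
```

Request:
move_arm:
  commands:
    - [[0,0,-0.1],[0,0,0],0.3]
    - [[0,0,0],[0,0,0],0.3]
    - [[0,0,0],[0,0,0],0.3]

```text
t: 14.55
eef_pos: [471.5, -365.1, 14.6]
tcp_rot: [3.142, 0.0, -0.104]
ft_force: [0.4, 0.7, -1.3]
opening: 0.522
grip_force: 30.0
```

Request:
move_arm:
  commands:
    - [[0,0,-0.1],[0,0,0],0.3]
    - [[0,0,0],[0,0,0],0.3]
    - [[0,0,0],[0,0,0],0.3]

```text
t: 14.85
eef_pos: [471.6, -365.2, 14.4]
tcp_rot: [3.141, -0.0, -0.104]
ft_force: [-1.5, 1.5, 5.3]
opening: 0.523
grip_force: 30.0
```

The blank has touched the tray floor. I'll release it and withdraw.

Request:
move_arm:
  commands:
    - [[0,0,0],[0,0,0],0.56]
    - [[0,0,0],[0,0,0],0.6]
    - [[0,0,0],[0,0,0],0.6]
    - [[0,0,0],[0,0,0],0.6]
    - [[0,0,0.5],[0,0,0],0.6]
    - [[0,0,1],[0,0,0],0.6]
    - [[0,0,2],[0,0,0],0.6]
    - [[0,0,4],[0,0,0],0.6]
    - [[0,0,4],[0,0,0],0.6]
    - [[0,0,4],[0,0,0],0.6]

```text
t: 15.85
eef_pos: [471.4, -365.0, 171.1]
tcp_rot: [3.141, -0.0, -0.104]
ft_force: [-0.2, -0.6, -1.0]
opening: 0.599
grip_force: 0.0
```

Request:
move_arm:
  commands:
    - [[0,0,4],[0,0,0],0.6]
    - [[2,4,2],[0,0,0],0.6]
    - [[2,4,0],[0,0,0],0.6]
    - [[2,4,0],[0,0,0],0.6]
    - [[2,4,0],[0,0,0],0.6]
    - [[0,3,0],[0,0,0],0.6]
    - [[0,0,0],[0,0,0],0.6]
    - [[0,0,0],[0,0,0],0.6]

```text
t: 16.65
eef_pos: [551.6, -174.9, 229.5]
tcp_rot: [3.141, -0.001, -0.103]
ft_force: [0.9, -0.3, -0.2]
opening: 0.598
grip_force: 0.0
```

```bash
python3 - <<'E'
from h import *
import cv2
a=read_camera("top")[120:300,220:520];b=read_camera("side")[100:280,190:430]
c=np.vstack([cv2.resize(a,(480,288),interpolation=2),cv2.resize(b,(480,300),interpolation=2)])
cv2.imwrite("pics/p9.png",c);print(state()["ft_force"],state()["eef_pos"])
E
```

```text
[ 0.52215325 -0.81319745 -0.46987777] [ 551.42218323 -176.03615782  229.14463771]
```

View pics/p9.png

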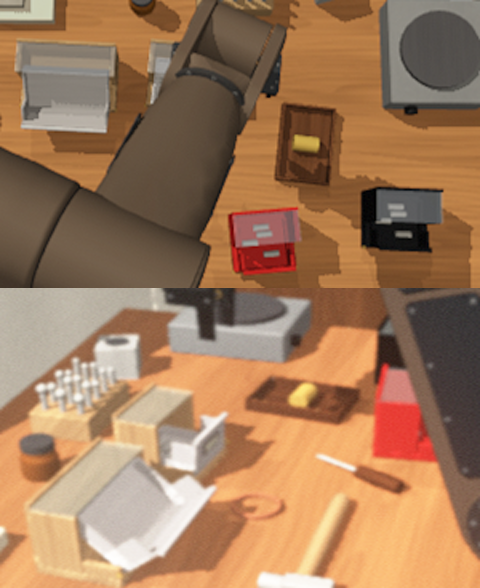

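The blank lies on its side in the tray at crop (306,144). The wide bin is out and the narrow bin is as it was.

```bash
python3 -c "
from cell import env;print(env.job_done())"
```

```text
the job is handed in; nothing more can be done
None
```

The job is handed in: the wide bin is swung out, the brass blank was set down on its side in the wooden tray, and the narrow bin was not touched; it looked slightly ajar from the start, and I left it that way.

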